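# Ink the studio stamp, mark a painted board and pile it

### The job

Pick up the hand stamp that lies on the bench, stand it upright on the ink pad and let go of it, then take it again straight from above and press it squarely into the pad with a steady 10 to 15 newtons to ink it. Print the bare square of the loose board with it, centred and square to the board: press straight down with the same steady force for about a second, lift straight off without sliding, and stand the stamp back on the pad. Then lay the board, printed face up, squarely on the pile of two finished boards, leaving the pile and everything else on the bench where it is.

Things in the scene. Friction and masses are not known exactly. Their poses are not given: they have to be found in the camera images.
- stamp: Hand stamp, 98 mm high, 190 g: aluminium mount 38 mm square (6 to 26 mm above the face), brass neck 26 mm across (26 to 34), round dark wooden handle 38 mm across (34 to 98). Origin: on its axis at mid-height, 49 mm from the printing face; z runs from the face to the handle end; x, y are parallel to the mount's sides. It starts lying, axis level 19 mm above the bench, handle pointing away from the robot or sideways.
- stamp_face (a point): Centre of the printing face, a 32 mm square of black rubber on a foam cushion that gives about 1 mm per 4 N, up to 5 mm, towards the handle. The print is the same all four ways round.
- ink_pad: Open grey steel ink-pad tin, fixed to the bench, 76 mm (x) by 116 mm (y); origin under the centre of the tin, z up. Black felt 66 x 106 mm, its top 15 mm above the bench, 2 mm proud of the rim, firm. The lid, 9 mm high, lies folded right back on the bench on the tin's +x side (to 118 mm from the origin).
- pad_felt (a point): Centre of the top of the felt, axes as the tin's.
- board: The loose painted board, lying on its own, bare square not yet printed: 104 mm (x) by 66 mm (y) by 12 mm thick, 60 g, dark paint with splatters on top, white edges. Origin: centre of the underside; z up out of the painted face.
- bare_square (a point): Centre of the board's bare white square, on its top face: 44 x 44 mm, left unpainted in the corner, centred 30 mm towards -x and 11 mm towards -y of the board's middle; axes as the board's. The 32 mm face must come down wholly inside it.
- pile_top: Upper one of the two finished boards in the pile, same size as the loose board, its bare square already printed black; origin: centre of its underside, 12 mm above the bench; its top is 24 mm above the bench. Boards may be piled either end round.
- pile_low: Lower board of the pile, same size; origin: centre of its underside, on the bench.
- brush: Bystander: flat paint brush lying between the task's things, 200 mm long, 12 mm high.
- knife: Bystander: palette knife, 220 mm long, 18 mm high, origin near its middle.
- stick: Bystander: flat wooden stirring stick 200 x 25 x 6 mm.
- tape: Bystander: roll of masking tape lying flat, 100 mm across, 25 mm high.
- jar: Bystander: paint jar, 66 mm across, 75 mm high.
- cups: Bystander: plain cup, 76 mm across the rim, 85 mm high.
- squeeze: Bystander: squeeze bottle of paint, 56 mm across, 105 mm high.
There are look-alikes about, which are no part of the job. Leave any blue or yellow look-alike of the board alone. What is shaped like the stamp but green is not meant.

How it is judged (in metres and radians):
On the way, in this order (a step that is already met when the one before it is completed fails the run):
1. the stamp stands upright on the felt of the ink pad, let go (angle between stamp's own z axis and vertical below 0.07 rad and x of stamp_face in the frame of pad_felt between -0.025 and 0.025 m and y of stamp_face in the frame of pad_felt between -0.045 and 0.045 m and z of stamp_face in the frame of pad_felt between -0.004 and 0.004 m and contact force between the fingers and stamp below 0.1 N and linear speed of stamp below 0.02 m/s), for 0.2 s.
2. held from above, the stamp is pressed upright into the felt with 8 to 20 N (angle between stamp's own z axis and vertical below 0.07 rad and contact force between the fingers and stamp above 1 N and (angle between the grasp point's own z axis and vertical below 0.35 rad or angle between the grasp point's own z axis and vertical above 2.79 rad) and contact force between stamp and ink_pad between 8 and 20 N), for 0.2 s.
3. held from above, the stamp is pressed upright on the bare square, its centre within 5 mm each way of the square's and its sides within 7 degrees of the board's, with 8 to 20 N for 0.5 s (angle between stamp's own z axis and vertical below 0.07 rad and contact force between the fingers and stamp above 1 N and (angle between the grasp point's own z axis and vertical below 0.35 rad or angle between the grasp point's own z axis and vertical above 2.79 rad) and (angle between the x axis of stamp and the x axis of board, either way round below 0.12 rad or angle between the x axis of stamp and the y axis of board, either way round below 0.12 rad) and contact force between stamp and board between 8 and 20 N and x of stamp_face in the frame of bare_square between -0.005 and 0.005 m and y of stamp_face in the frame of bare_square between -0.005 and 0.005 m), for 0.5 s.
4. the stamp is lifted straight off: clear of the board, 8 to 50 mm above it, still within 6 mm each way of the square's centre (contact force between stamp and board below 0.1 N and z of stamp_face in the frame of bare_square between 0.008 and 0.05 m and x of stamp_face in the frame of bare_square between -0.006 and 0.006 m and y of stamp_face in the frame of bare_square between -0.006 and 0.006 m), for 0.02 s.
5. the stamp stands upright on the felt again, let go (all of step 1), for 0.2 s.
At the end, for the whole second after the job is handed in: The stamp stands upright (within 4 degrees) on the felt, let go; the board rests flat, face up, on the top board of the pile, centres within 7 mm and sides within 5 degrees, let go and at rest; the pile has not been shifted 15 mm nor any bystander 25 mm (all of step 5 and horizontal distance between board and pile_top below 0.007 m and angle between the x axis of board and the x axis of pile_top, either way round below 0.09 rad and angle between board's own z axis and vertical below 0.05 rad and linear speed of board below 0.01 m/s and z of board in the frame of pile_top between 0.01 and 0.014 m and contact force between the fingers and board below 0.1 N); the robot touches nothing.
It fails at once if the stamp is pressed on the board or the pad with more than 28 N (contact force between stamp and board above 28 N or contact force between stamp and ink_pad above 28 N).
It fails at once if the stamp touches the board with its face's centre more than 6 mm either way from the square's centre (smeared, or outside the bare square) (contact force between stamp and board above 0.5 N and (not (x of stamp_face in the frame of bare_square between -0.006 and 0.006 m) or not (y of stamp_face in the frame of bare_square between -0.006 and 0.006 m))).
It fails at once if the stamp slides or strikes: it moves faster than 0.1 m/s while it bears on the board with more than 3 N (contact force between stamp and board above 3 N and linear speed of stamp above 0.1 m/s).
It fails at once if the pile is shifted more than 15 mm (distance of any of pile_low, pile_top from where it was at the start of the episode above 0.015 m).
It fails at once if a bystander is shifted more than 25 mm (distance of any of brush, knife, stick, tape, jar, cups, squeeze from where it was at the start of the episode above 0.025 m).
It also fails if it takes over 72 s, if anything falls off the work surface, if the arm or the gripper's body presses on something with over 40 N, if the wrist force passes 120 N, or if a joint passes its speed limit or range.

### The arm

A 6-joint arm with a two-finger parallel gripper is mounted at the origin on the work surface. World frame = base frame: x ahead of the robot, y to its left, z up, the work surface at z = 0. Lengths are in mm, angles in rad, forces in N, time in s.
With the tool pointing down it reaches from about 350 to 975 mm from the base axis. Payload 7.1 kg.
Tool frame: the origin (TCP) lies between the finger pads; the fingertips stand 19 mm ahead of it and the grasp point (between the pads) is the TCP (ctrl.tcp_to_tips is the distance from the TCP to the fingertips, in mm); z points along the fingers, y is the line along which they close (so a half turn about z gives the same grasp; the last joint's range is limited). The gripper opens to 88 mm and grips with 3 to 60 N. Pads are 20 mm wide; open, the fingers measure 115 mm over their backs; the gripper's body (75 mm by 178 mm) begins 61 mm behind the grasp point.
Start: joints at [1.178, 0.423, 1.63, -0, 1.089, -0.019], TCP at [228.19, 581.837, 241.675] pointing down, gripper open.
Joint ranges: [-3, 3], [-0.9, 2.11], [0.09, 2.58], [-1.31, 4.45], [0.11, 2.69], [-2.54, 2.54]. Speed limits (rad/s): [2.39, 2.39, 3.01, 3.14, 3.14, 3.14].

### API

Orientations are given as a rotation vector (axis times angle).
In Python, from workcell import status, optics, ctrl gives the robot as it stands. The module is installed in compiled form; this text tells all that it offers.
- The arm moves only by the shell command python3 -m inch 'ROWS'. ROWS is JSON, a list that holds one entry, the list of rows, each a list of 7 numbers: the shift along the tool's x, y, z in mm, then the turn, a rotation vector about the tool's x, y, z in rad, then the opening in per cent of the stroke, from 0 (shut) to 100 (fully open). A call has 1 to 20 rows; each row is the pose to reach, as a shift and turn from the pose commanded when the call began, along the tool's axes at that moment; what a row does not reach only later rows make up. A row lasts 1/10 s, in which the tool goes at most 50 mm and 8.59 degrees, less where a joint would pass 70% of its speed; a pose out of reach is approached as far as the arm can. A call with a gripper value outside its range is refused whole. The fingers move at their own pace and stop on an object; the grip force is fixed at half the most. Time passes only in rows, so rows that repeat a pose let the fingers close. It gives the time, the measured TCP pose, the force, the opening and the grip force at its end, in the units of the state.
- status.get_obs(): the state, without advancing time (a new reading comes with each control period).
- optics.get_image(name): name is "scene" or "top"; returns a dict with "frame" (420x560x3 uint8, red, green, blue), "fx", "fy", "cx", "cy" (pixels), "rvec" (rotation vector, rad) and "tvec" (3), from world to camera coordinates, as OpenCV has them. Camera axes: x right, y down, z forward; pixel columns grow to the right and rows downward; lengths in mm; the calibration is good to about 2 mm. A picture is of the moment at which its call begins. There is no depth.
- ctrl.close_job(): hands the job in; it is judged then, once.
The state is a dict: "t": time; "qpos": joint angles; "qvel": joint speeds; "joint_torque": joint torques, N m; "ee_pos": TCP position; "orientation": TCP orientation; "ft_force": force on the tool from outside, world axes, zero at the start; "moment": the same for the moment, N m; "width": finger opening in mm; "grasp_force": force on a finger pad.
Only numpy, scipy, OpenCV 4.12 (cv2) and the standard library are available. Lean on these libraries where they do the work, as an engineer would, in place of code of your own. Each camera call takes 0.05 s, during which the arm holds its last target. There are 200 camera calls.

## Working session

There is one attempt and no reset: what is moved stays moved. The work goes in short steps, Python scripts to look and compute and a shell command to move; the robot and the scene stay as the last step left them, time stands still between calls to the robot, and variables do not carry over. Pictures are saved under pics/ and viewed, at most 10 in all, crops included, and the job is handed in when it is done.

```bash
mkdir -p pics
python3 - <<'E'
from workcell import status, optics, ctrl
import cv2
for n in("scene","top"):
    d=optics.get_image(n); print(n,[d[k] for k in("fx","fy","cx","cy","rvec","tvec")])
    cv2.imwrite(f"pics/{n}0.png",cv2.resize(d["frame"][:,:,::-1],(800,600),interpolation=cv2.INTER_CUBIC))
    cv2.imwrite(f"{n}_raw.png",d["frame"][:,:,::-1])
print(status.get_obs())
E
```

```text
scene [457.04123490203216, 457.04123490203216, 282.7981243171903, 209.29645551593583, array([ 2.045634  ,  1.05014528, -0.47034552]), array([-373.45812658, -231.98406286, 1801.28845531])]
top [531.0559753536335, 531.0559753536335, 279.0100962043674, 208.4098206251329, array([ 2.200547  , -2.14954215,  0.1211714 ]), array([  26.14265725,  565.12696465, 1433.491879  ])]
{'t': 0.1, 'qpos': array([ 1.17800830e+00,  4.23793204e-01,  1.63057905e+00, -3.76241615e-06,
        1.08862028e+00, -1.89872902e-02]), 'qvel': array([-0.00140855, -0.00109221, -0.00210512, -0.00040146, -0.00107898,
        0.00119974]), 'joint_torque': array([-4.68903363e-05, -5.45616996e+01, -2.74326807e+01,  6.46069064e-02,
        1.87919964e-02,  4.76929962e-07]), 'ee_pos': array([228.01310016, 581.42085749, 240.97501377]), 'orientation': array([-5.83696934e-01, -3.08660332e+00,  2.15336274e-03]), 'ft_force': array([ 0.52736797, -0.2923687 ,  0.11162437]), 'moment': array([ 0.02229609, -0.04621419,  0.02730395]), 'grasp_force': 0.0, 'width': 87.9402449868767}
```

View pics/top0.png

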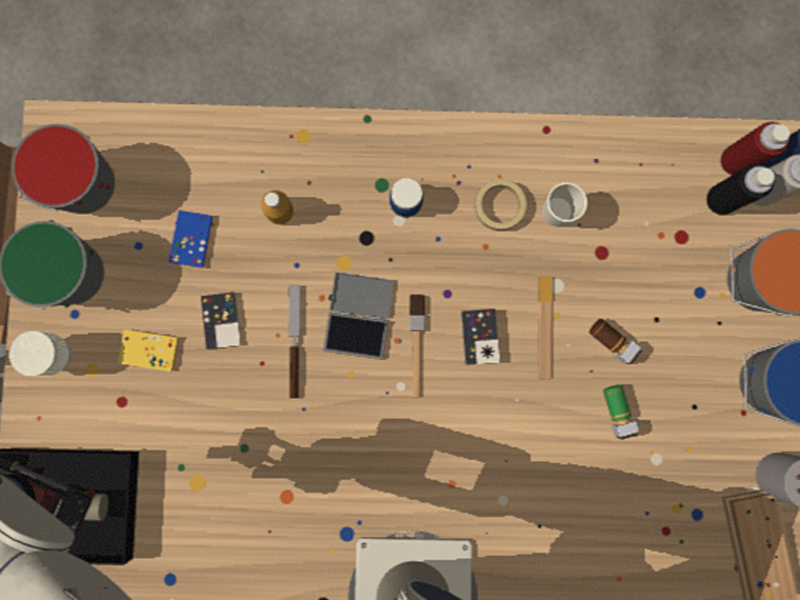

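View pics/scene0.png

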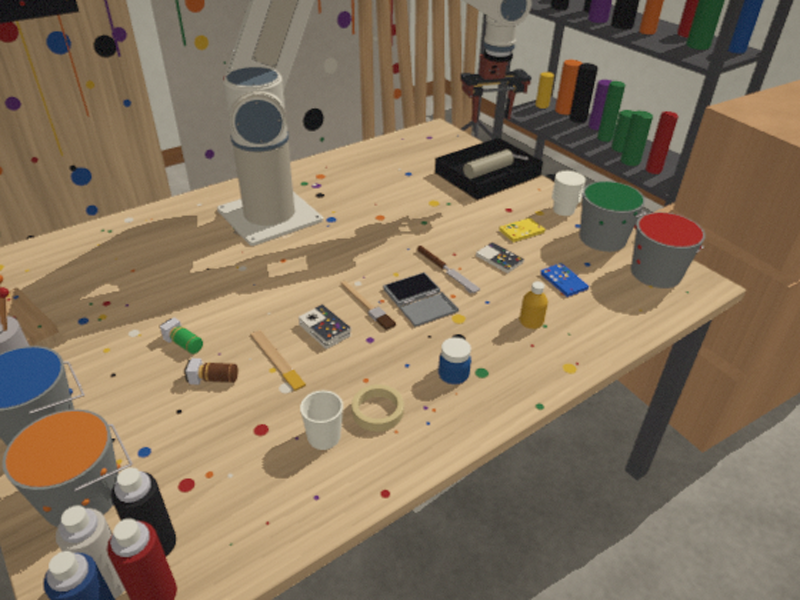

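The top view (800x600 px) shows these candidates:
- **Stamp:** brown handle at (615,340), green look-alike at (620,410). The brown one is meant, because its handle is dark wood.
- **Board:** dark with an empty white square at (221,320), dark with a printed square at (482,337), blue at (190,238), yellow at (150,350). The loose board is (221,320), because its square is bare. (482,337) is the pile.
- **Pad and lid:** felt at (357,336), lid at (363,296) on the far side.

Next I'll measure these and confirm them in one crop.

```bash
cat > h.py <<'E'
import numpy as np, cv2
from scipy.spatial.transform import Rotation as Rt
from workcell import status, optics
def cam(n):
    d=optics.get_image(n); d["R"]=cv2.Rodrigues(np.array(d["rvec"]))[0]; d["C"]=-d["R"].T@d["tvec"]
    d["bgr"]=d["frame"][:,:,::-1].copy(); return d
def ray(d,uv,z):
    uv=np.atleast_2d(uv).astype(float)
    v=np.c_[(uv[:,0]-d["cx"])/d["fx"],(uv[:,1]-d["cy"])/d["fy"],np.ones(len(uv))]@d["R"]
    return (d["C"]+v*((z-d["C"][2])/v[:,2])[:,None])[:,:2]
def proj(d,P):
    p=np.atleast_2d(P)@d["R"].T+d["tvec"]; return np.c_[d["fx"]*p[:,0]/p[:,2]+d["cx"],d["fy"]*p[:,1]/p[:,2]+d["cy"]]
def blobs(mask,d,box,z,k=5,amin=30):
    "contours of a mask within box (x0,y0,x1,y1) raw px -> min-area rect in world mm at height z"
    m=np.zeros_like(mask); x0,y0,x1,y1=box; m[y0:y1,x0:x1]=mask[y0:y1,x0:x1]
    if k: m=cv2.morphologyEx(m,cv2.MORPH_CLOSE,np.ones((k,k),np.uint8))
    out=[]
    for c in cv2.findContours(m,cv2.RETR_EXTERNAL,cv2.CHAIN_APPROX_NONE)[0]:
        if cv2.contourArea(c)<amin: continue
        w=ray(d,c[:,0],z).astype(np.float32); r=cv2.minAreaRect(w)
        out.append((np.round(r[0],1),np.round(r[1],1),round(r[2],1),np.round(cv2.boxPoints(cv2.minAreaRect(c)).mean(0),1)))
    return out
def pose():
    o=status.get_obs(); return o,Rt.from_rotvec(o["orientation"]).as_matrix()
E
python3 - <<'E'
from h import *
d=cam("top"); print("C",d["C"])
hsv=cv2.cvtColor(d["bgr"],cv2.COLOR_BGR2HSV); H,S,V=cv2.split(hsv)
wood=((H>8)&(H<22)&(S>60)&(S<150)&(V>110)); nw=(~wood).astype(np.uint8)*255
white=((S<60)&(V>170)).astype(np.uint8)*255; dark=(V<75).astype(np.uint8)*255
print("board",blobs(nw,d,(138,200,174,248),12)); print("bare",blobs(white,d,(138,200,174,248),12,0))
print("pile",blobs(nw,d,(318,212,356,258),24)); print("pilewhite",blobs(white,d,(318,212,356,258),24,0))
print("felt",blobs(dark,d,(222,215,276,255),15)); print("tin+lid",blobs(nw,d,(222,186,280,256),10))
print("stamp",blobs(nw,d,(405,215,455,260),19)); print("handle",blobs(((V<110)&(S>90)).astype(np.uint8)*255,d,(405,215,455,260),19,3))
print("mount",blobs(((S<50)&(V>100)).astype(np.uint8)*255,d,(405,215,455,260),19,3))
for n,z,b in(("knife",5,(195,195,215,282)),("brush",5,(284,200,302,280)),("stick",5,(372,190,392,268))): print(n,blobs(nw,d,b,z))
a=cv2.resize(d["bgr"][190:265,130:200],None,fx=5,fy=5); b=cv2.resize(d["bgr"][210:285,400:470],None,fx=5,fy=5)
cv2.imwrite("pics/crop1.png",np.hstack([a,b])); o,R=pose(); print(R.round(3))
E
```

```text
C [ 417.92592443   53.84743428 1482.35935838]
board [(array([514.5, 377.6]), array([105.5,  78.3]), 8.6, array([156.3, 224.2], dtype=float32))]
bare [(array([486.4, 369. ]), array([42.6, 43.4]), 8.8, array([159. , 234.2], dtype=float32))]
pile [(array([ 495.4, -128.2]), array([103.9,  85.4]), 4.6, array([339.3, 235. ], dtype=float32))]
pilewhite [(array([ 465.6, -132.9]), array([42.9, 43. ]), 6.3, array([340.9, 245.9], dtype=float32))]
felt [(array([491. , 120.4]), array([108.5,  66.3]), 83.0, array([249. , 234.6], dtype=float32))]
tin+lid [(array([539.2, 123. ]), array([148. , 171.1]), 83.2, array([248.6, 217.5], dtype=float32))]
stamp [(array([ 490.3, -387.8]), array([116.8,  51.8]), 47.7, array([432.9, 239.1], dtype=float32))]
handle [(array([ 502.2, -373.8]), array([81.2, 46.9]), 52.6, array([427.8, 234.7], dtype=float32))]
mount [(array([ 470.7, -406.9]), array([26.1, 45.6]), 48.3, array([439.8, 246.4], dtype=float32))]
knife [(array([478.9, 235.6]), array([219.3,  30.7]), 2.1, array([207.5, 238.5], dtype=float32))]
brush [(array([475.9,  -1.7]), array([197.1,  39.1]), 1.1, array([293. , 241.5], dtype=float32))]
stick [(array([ 591.8, -256.4]), array([45.6, 36.6]), 0.2, array([384.5, 202. ], dtype=float32))]
[[-0.931  0.365 -0.   ]
 [ 0.365  0.931 -0.001]
 [-0.    -0.001 -1.   ]]
```

View pics/crop1.png

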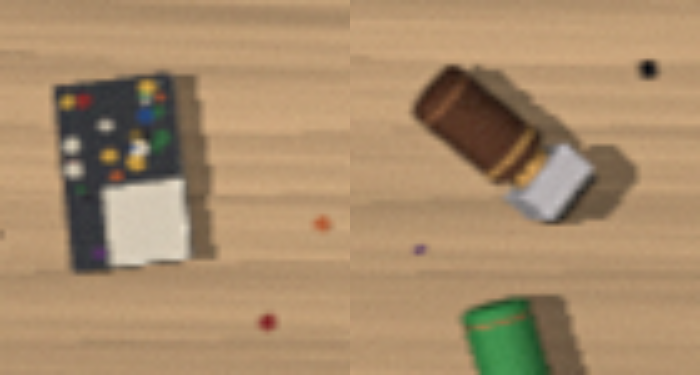

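The crop confirms both. The bare white square is at crop (145,222) on the loose board, and the brown-handled stamp is at (475,125) with its mount towards the lower right. Next I'll get the stamp axis more precisely.

Run:
```python
from h import *
def show(d,box,z):
    hsv=cv2.cvtColor(d["bgr"],cv2.COLOR_BGR2HSV); H,S,V=cv2.split(hsv)
    for n,m in(("handle",(V<88)&(S>90)),("mount",(S<45)&(V>110))): print(n,blobs(m.astype(np.uint8)*255,d,box,z,3))
show(cam("top"),(405,215,455,260),19); show(cam("scene"),(120,240,175,275),19)
o,R=pose()
print("shift",R.T@(np.array([492,-385,230])-o["ee_pos"]))
```

```text
handle [(array([ 502.5, -366.6]), array([66.5, 36.7]), 50.9, array([425.2, 234.5], dtype=float32))]
mount [(array([ 470.4, -407.4]), array([25. , 45.7]), 45.3, array([440. , 246.5], dtype=float32))]
handle [(array([ 512.4, -369.7]), array([64.9, 39.3]), 63.7, array([153.8, 263.1], dtype=float32))]
mount [(array([ 469.4, -406.2]), array([29.8, 71.6]), 64.0, array([135.2, 259.4], dtype=float32))]
shift [-598.62788651 -803.49879284   11.90888032]
```

```bash
python3 -m inch '[[[-600,-785,80,0,0,1.878,100],[-600,-785,80,0,0,1.878,100],[-600,-785,80,0,0,1.878,100],[-600,-785,80,0,0,1.878,100],[-600,-785,80,0,0,1.878,100],[-600,-785,80,0,0,1.878,100],[-600,-785,80,0,0,1.878,100],[-600,-785,80,0,0,1.878,100],[-600,-785,80,0,0,1.878,100],[-600,-785,80,0,0,1.878,100],[-600,-785,80,0,0,1.878,100],[-600,-785,80,0,0,1.878,100],[-600,-785,80,0,0,1.878,100],[-600,-785,80,0,0,1.878,100],[-600,-785,80,0,0,1.878,100],[-600,-785,80,0,0,1.878,100],[-600,-785,80,0,0,1.878,100],[-600,-785,80,0,0,1.878,100],[-600,-785,80,0,0,1.878,100],[-600,-785,80,0,0,1.878,100]]]'
python3 - <<'E'
from h import *
o,R=pose(); print(o["qpos"].round(4),o["ee_pos"].round(1)); print(R.round(3))
E
```

```text
t: 2.25
ee_pos: [500.4, -370.8, 161.4]
orientation: [2.836, 1.35, 0.0]
ft_force: [0.9, 0.8, -0.6]
width: 88.0
grasp_force: 0.0
[-6.568e-01  5.166e-01  1.689e+00 -1.000e-04  9.354e-01  2.530e-02] [ 500.4 -370.8  161.4]
[[ 0.63   0.776  0.   ]
 [ 0.776 -0.63  -0.   ]
 [-0.     0.001 -1.   ]]
```

```bash
python3 -m inch '[[[0,0,30,0,-0.15,0,100],[2,-1,60,0,-0.29,0,100],[2,-1,90,0,-0.43,0,100],[2,-1,110,0,-0.43,0,100],[2,-1,125,0,-0.43,0,100],[2,-1,136,0,-0.43,0,100],[2,-1,136,0,-0.43,0,100],[2,-1,136,0,-0.43,0,100]]]'
python3 - <<'E'
from h import *
o,R=pose(); print(o["qpos"].round(4),o["ee_pos"].round(1)); print(R.round(3))
E
```

```text
t: 3.05
ee_pos: [500.7, -366.7, 26.5]
orientation: [2.62, 1.247, -0.571]
ft_force: [-0.2, 0.2, 1.0]
width: 87.7
grasp_force: 0.0
[-0.46    0.7713  1.6888 -0.5637  0.8647  0.6327] [ 500.7 -366.7   26.5]
[[ 0.573  0.776 -0.262]
 [ 0.705 -0.63  -0.324]
 [-0.417  0.001 -0.909]]
```

```bash
python3 -m inch '[[[0,0,0,0,0,0,0],[0,0,0,0,0,0,0],[0,0,0,0,0,0,0],[0,0,0,0,0,0,0],[0,0,0,0,0,0,0],[0,0,0,0,0,0,0]]]'; python3 -m inch '[[[-13,0,-27,0,0.1,0,0],[-25,0,-55,0,0.25,0,0],[-38,0,-82,0,0.4,0,0],[-45,0,-110,0,0.5,0,0]]]'
python3 - <<'E'
from h import *
from scipy.optimize import least_squares
o,R=pose(); print(o["qpos"].round(4),o["ee_pos"].round(1)); print(R.round(3))
c=np.array
q=[c([1.17800830,.423793204,1.63057905,0,1.08862028,-.0189872902]),c([-.6568,.5166,1.689,-.0001,.9354,.0253]),c([-.46,.7713,1.6888,-.5637,.8647,.6327]),o["qpos"]]
P=[c([228.013,581.42,240.975]),c([500.4,-370.8,161.4]),c([500.7,-366.7,26.5]),o["ee_pos"]]
# planar arm: z-axis base, pitch about y; tool down at q2+q3+q5=pi
def fk(q,L):
    d1,a1,a2,a3,d4,d6,lat=L; r=Rt.from_euler
    A=r('z',q[0]); p=A.apply([a1,lat,d1]); A=A*r('y',q[1]); p=p+A.apply([0,0,a2]); A=A*r('y',q[2]); p=p+A.apply([a3,0,d4])
    A=A*r('z',q[3])*r('y',q[4]); p=p+A.apply([0,0,d6]); A=A*r('z',q[5]); return p,A.as_matrix()
f=lambda L:np.concatenate([fk(a,L)[0]-b for a,b in zip(q,P)])
s=least_squares(f,[300,0,450,0,450,250,12]); print(s.x.round(1),np.abs(s.fun).max())
print(fk(o["qpos"],s.x)[1].round(3))
E
```

```text
t: 3.65
ee_pos: [500.6, -365.9, 25.8]
orientation: [2.619, 1.249, -0.572]
ft_force: [-0.0, -0.9, -1.3]
width: 43.2
grasp_force: 0.0
t: 4.05
ee_pos: [503.4, -362.8, 146.3]
orientation: [-2.807, -1.337, -0.108]
ft_force: [-1.8, -0.6, -2.3]
width: 36.8
grasp_force: 29.9
[-0.6791  0.5334  1.7054  0.0964  0.9027 -0.0571] [ 503.4 -362.8  146.3]
[[ 0.628  0.776  0.049]
 [ 0.774 -0.63   0.057]
 [ 0.076  0.002 -0.997]]
[ 3.122e+02 -1.000e-01  5.640e+02  7.820e+01  4.849e+02  2.907e+02
  1.190e+01] 0.0392562659630471
[[-0.776  0.628  0.049]
 [ 0.63   0.774  0.057]
 [-0.002  0.076 -0.997]]
```

```bash
cat >> h.py <<'E'
L=[312.2,-.1,564.,78.2,484.9,290.7,11.9]
def fk(q):
    d1,a1,a2,a3,d4,d6,lat=L; r=Rt.from_euler
    A=r('z',q[0]); p=A.apply([a1,lat,d1]); A=A*r('y',q[1]); p=p+A.apply([0,0,a2]); A=A*r('y',q[2]); p=p+A.apply([a3,0,d4]); w=p.copy()
    A=A*r('z',q[3])*r('y',q[4]); p=p+A.apply([0,0,d6]); A=A*r('z',q[5]+np.pi/2); return p,A.as_matrix(),w
LO=np.array([-3,-.9,.09,-1.31,.11,-2.54])+.03; HI=np.array([3,2.11,2.58,4.45,2.69,2.54])-.03
def ik(p,R,q0):
    from scipy.optimize import least_squares
    f=lambda q:np.r_[(fk(q)[0]-p)/100,(Rt.from_matrix(fk(q)[1]@R.T)).as_rotvec()]
    s=least_squares(f,np.clip(q0,LO+.01,HI-.01),bounds=(LO,HI)); return s.x,np.abs(s.fun).max()
E
python3 - <<'E'
from h import *
o,R=pose()
ims=[]
for n in("top","scene"):
    d=cam(n); u,v=proj(d,o["ee_pos"])[0].astype(int); print(n,u,v)
    ims.append(cv2.resize(d["bgr"][v-35:v+35,u-35:u+35],(400,400),interpolation=cv2.INTER_CUBIC))
cv2.imwrite("pics/grip.png",np.hstack(ims))
# candidate place poses: stamp vertical, tool tilted T from vertical pointing at azimuth az; TCP over pad at height 80
for T in (65,75,90):
  for az in (60,80,100,120,140):
    t,a=np.radians(T),np.radians(az); h=np.array([np.cos(a),np.sin(a),0])
    z=np.array([0,0,-np.cos(t)])+h*np.sin(t); y=np.array([np.sin(a),-np.cos(a),0]); Rm=np.c_[np.cross(y,z),y,z]
    q,e=ik(np.array([488,120,120]),Rm,np.array([0,.8,1.6,1.4,1.4,-.8])); print(T,az,q.round(2),round(e,3),"wrist z",fk(q)[2].round())
E
```

```text
top 438 231
scene 146 226
65 60 [-0.33  0.73  2.26  1.69  1.11 -1.4 ] 0.0 wrist z [ 356. -108.  243.]
65 80 [-0.33  0.74  2.07  1.28  1.21 -1.22] 0.0 wrist z [ 442. -139.  243.]
65 100 [-0.28  0.79  1.88  0.98  1.37 -1.14] 0.0 wrist z [ 534. -139.  243.]
65 120 [-0.19  0.84  1.7   0.75  1.56 -1.13] 0.0 wrist z [ 620. -108.  243.]
65 140 [-0.09  0.9   1.55  0.55  1.72 -1.19] 0.0 wrist z [690. -49. 243.]
75 60 [-0.37  0.85  2.24  1.71  1.3  -1.52] 0.0 wrist z [ 348. -123.  195.]
75 80 [-0.37  0.85  2.05  1.32  1.36 -1.32] 0.0 wrist z [ 439. -157.  195.]
75 100 [-0.31  0.88  1.85  1.03  1.51 -1.2 ] 0.0 wrist z [ 537. -157.  195.]
75 120 [-0.21  0.93  1.66  0.81  1.69 -1.17] 0.0 wrist z [ 628. -123.  195.]
75 140 [-0.1   0.98  1.5   0.6   1.86 -1.2 ] 0.0 wrist z [703. -60. 195.]
90 60 [-0.4   1.04  2.19  1.69  1.58 -1.66] 0.0 wrist z [ 343. -132.  120.]
90 80 [-0.39  1.01  1.99  1.36  1.6  -1.44] 0.0 wrist z [ 438. -166.  120.]
90 100 [-0.32  1.03  1.79  1.1   1.72 -1.28] 0.0 wrist z [ 538. -166.  120.]
90 120 [-0.22  1.06  1.6   0.88  1.89 -1.21] 0.0 wrist z [ 633. -132.  120.]
90 140 [-0.11  1.11  1.43  0.68  2.06 -1.21] 0.0 wrist z [711. -67. 120.]
```

View pics/grip.png

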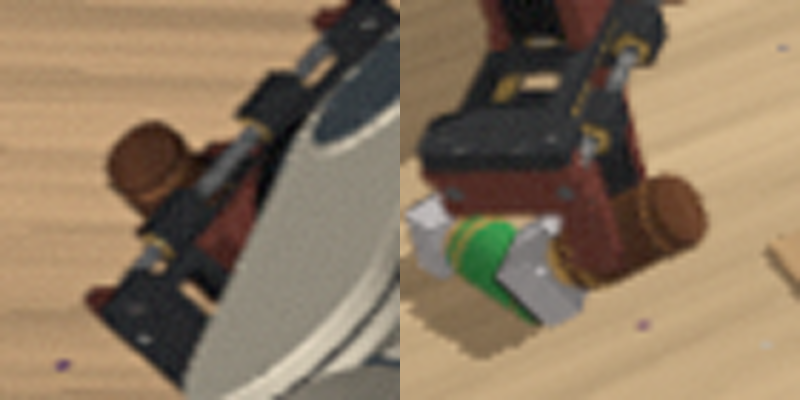

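The brown stamp is held by its handle: in the scene crop the handle is at (660,215) and the mount at (540,270), and the green one lies on the bench behind it. Next I'll turn it upright above the pad.

```bash
cat >> h.py <<'E'
def tilt(T,az):
    t,a=np.radians(T),np.radians(az); h=np.array([np.cos(a),np.sin(a),0])
    z=np.array([0,0,-np.cos(t)])+h*np.sin(t); y=np.array([np.sin(a),-np.cos(a),0]); return np.c_[np.cross(y,z),y,z]
def rel(p,Rm):
    "shift and turn in tool axes"
    o,R=pose(); print("shift",(R.T@(np.array(p)-o["ee_pos"])).round(1),"turn",Rt.from_matrix(R.T@Rm).as_rotvec().round(3))
E
python3 -c "
from h import *
rel([490,114,135],tilt(65.4,80))"
```

```text
shift [ 360.3 -314.2   37.1] turn [ 0.311  1.047 -0.435]
```

```bash
python3 -m inch '[[[36,-31,-10,0.03,0.1,-0.04,0],[72,-63,-10,0.06,0.21,-0.09,0],[108,-94,0,0.09,0.31,-0.13,0],[144,-126,5,0.125,0.42,-0.175,0],[180,-157,10,0.155,0.52,-0.22,0],[216,-189,15,0.187,0.63,-0.26,0],[252,-220,20,0.218,0.73,-0.305,0],[288,-251,28,0.25,0.84,-0.35,0],[324,-283,33,0.28,0.945,-0.39,0],[360,-314,37,0.311,1.047,-0.435,0],[360,-314,37,0.311,1.047,-0.435,0],[360,-314,37,0.311,1.047,-0.435,0]]]'
python3 - <<'E'
from h import *
o,R=pose(); print(R.round(3),o["ee_pos"])
ims=[]
for n in("top","scene"):
    d=cam(n); u,v=proj(d,o["ee_pos"])[0].astype(int); 
    x0,y0=u-40,v-40; print(n,x0,y0,proj(d,o["ee_pos"]+np.array([[0,0,30],[0,0,-60.]])))
    ims.append(cv2.resize(d["bgr"][y0:y0+80,x0:x0+80],(400,400),interpolation=cv2.INTER_CUBIC))
cv2.imwrite("pics/up.png",np.hstack(ims))
E
```

```text
t: 5.35
ee_pos: [485.6, 118.2, 130.6]
orientation: [-1.669, -1.398, -1.057]
ft_force: [0.3, -0.4, -1.7]
width: 36.7
grasp_force: 30.0
[[ 0.081  0.986  0.146]
 [ 0.409 -0.166  0.897]
 [ 0.909 -0.013 -0.417]] [485.64977774 118.16104098 130.59307391]
top 207 194 [[247.28636884 233.80160477]
 [248.88524532 235.57530965]]
scene 246 131 [[286.7256785  163.37929337]
 [285.97354041 186.16242803]]
```

View pics/up.png

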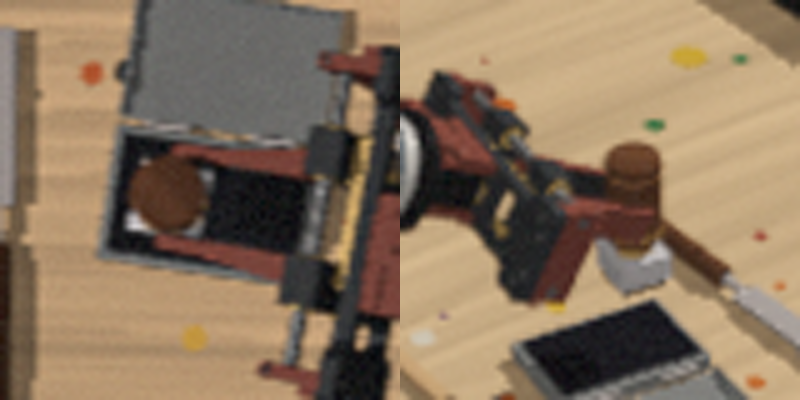

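Run:
```python
from h import *
d=cam("top"); s=cam("scene")
print(ray(d,[240.4,232.4],163), "felt",ray(d,[249,234.6],15))
# triangulate handle end centre (top view, scene view)
def tri(a,b):
    M=[];B=[]
    for c,uv in((d,a),(s,b)):
        P=np.c_[c["R"],c["tvec"]]; K=np.array([[c["fx"],0,c["cx"]],[0,c["fy"],c["cy"]],[0,0,1]]); M.append(K@P)
    X=cv2.triangulatePoints(M[0],M[1],np.array(a,float),np.array(b,float))[:,0]; return X[:3]/X[3]
print(tri([240.4,232.4],[246+(632-400)/5,131+155/5]))
print("felt scene",ray(s,[246+(610-400)/5,131+362/5],15))
```

```text
[[488.60565656 135.23127823]] felt [[491.01613229 120.45373023]]
[489.34180405 136.22584738 161.03793571]
felt scene [[507.84607072 111.99776504]]
```

```bash
python3 -m inch '[[[-12,1,2,0,-0.01,0,0],[-23,2,4,0,-0.02,0,0],[-34,3,6,0,-0.03,0,0],[-43,4.5,7,0,-0.03,0,0],[-47,4.7,8,0,-0.03,0,0],[-47,4.7,8,0,-0.03,0,0],[-47,4.7,8,0,-0.03,0,0]]]'
python3 - <<'E'
from h import *
o,R=pose(); print(R.round(3),o["ft_force"])
ims=[]
for n,c in(("top",[491,120,60]),("scene",[491,120,60])):
    d=cam(n); u,v=proj(d,c)[0].astype(int); 
    x0,y0=u-40,v-30; print(n,x0,y0,proj(d,np.array(c)+np.array([[0,0,50],[0,0,-40.]])))
    ims.append(cv2.resize(d["bgr"][y0:y0+60,x0:x0+80],(400,300),interpolation=cv2.INTER_CUBIC))
cv2.imwrite("pics/low.png",np.hstack(ims))
E
```

```text
t: 6.25
ee_pos: [489.6, 104.0, 86.5]
orientation: [-1.691, -1.417, -1.045]
ft_force: [-0.4, -0.3, -1.0]
width: 36.8
grasp_force: 30.0
[[ 0.082  0.985  0.149]
 [ 0.434 -0.17   0.885]
 [ 0.897 -0.008 -0.442]] [-0.38793757 -0.2957105  -0.95130914]
top 208 203 [[247.55823378 232.74032307]
 [249.08482452 234.51733281]]
scene 247 159 [[287.73093502 176.99984195]
 [286.95611963 198.84382598]]
```

View pics/low.png

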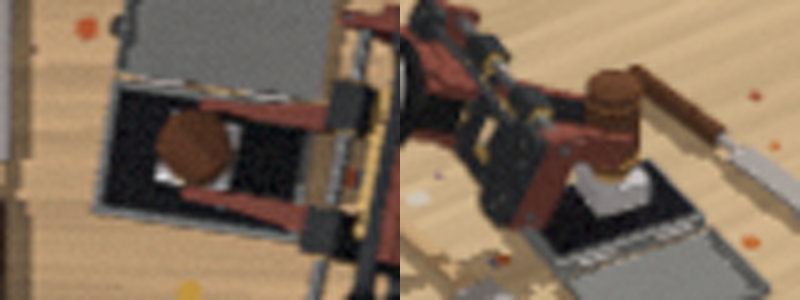

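```bash
python3 -m inch '[[[-1,0,0.5,0,-0.025,0,0],[-2,0,1,0,-0.025,0,0],[-2.7,0,1.3,0,-0.025,0,0],[-2.7,0,1.3,0,-0.025,0,0]]]'
```

```text
t: 6.75
ee_pos: [489.7, 104.0, 83.6]
orientation: [-1.71, -1.434, -1.027]
ft_force: [-0.6, -0.5, -2.0]
width: 36.8
grasp_force: 30.0
```

```bash
python3 -m inch '[[[-0.5,0,0.2,0,0,0,0],[-1,0,0.5,0,0,0,0],[-1.5,0,0.7,0,0,0,0],[-2,0,1,0,0,0,0],[-2,0,1,0,0,0,0]]]'
```

```text
t: 7.25
ee_pos: [489.7, 103.9, 81.6]
orientation: [-1.71, -1.433, -1.028]
ft_force: [-0.6, 0.0, 1.3]
width: 36.5
grasp_force: 30.0
```

```bash
python3 -m inch '[[[0,0,0,0,0,0,60],[0,0,0,0,0,0,100],[0,0,0,0,0,0,100],[0,0,0,0,0,0,100],[0,0,0,0,0,0,100],[0,0,0,0,0,0,100],[0,0,0,0,0,0,100]]]'; python3 -m inch '[[[0,0,-20,0,0,0,100],[0,0,-50,0,0,0,100],[0,0,-90,0,0,0,100],[0,0,-130,0,0,0,100],[0,0,-130,0,0,0,100]]]'
python3 - <<'E'
from h import *
o,R=pose(); print(o["ee_pos"],R.round(3))
ims=[]
for n,c in(("top",[491,120,60]),("scene",[491,120,60])):
    d=cam(n); u,v=proj(d,c)[0].astype(int); 
    x0,y0=u-40,v-30; print(n,x0,y0)
    ims.append(cv2.resize(d["bgr"][y0:y0+60,x0:x0+80],(400,300),interpolation=cv2.INTER_CUBIC))
cv2.imwrite("pics/stand.png",np.hstack(ims))
E
```

```text
t: 7.95
ee_pos: [489.7, 103.8, 81.3]
orientation: [-1.71, -1.433, -1.027]
ft_force: [-0.5, -0.9, -0.4]
width: 87.1
grasp_force: 0.0
t: 8.45
ee_pos: [472.0, -13.5, 143.2]
orientation: [-1.715, -1.435, -1.032]
ft_force: [0.5, 1.1, 0.5]
width: 87.7
grasp_force: 0.0
[471.95398366 -13.48966616 143.1912021 ] [[ 0.084  0.985  0.153]
 [ 0.458 -0.174  0.871]
 [ 0.885 -0.003 -0.466]]
top 208 203
scene 247 159
```

View pics/stand.png

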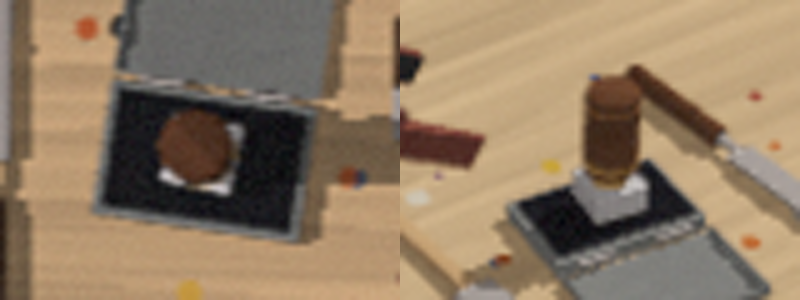

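The stamp stands upright on the felt: handle top at crop (195,147) in the top view, and mount square on the pad in the scene view. Now I'll measure it for the regrip from above.

```bash
cat >> h.py <<'E'
def stampcentre(guess,zt):
    "handle-end centre near guess (x,y), end at height zt, from both views (brown mask, end disc)"
    for n in("top","scene"):
        d=cam(n); u,v=proj(d,[*guess,zt])[0].round().astype(int); H,S,V=cv2.split(cv2.cvtColor(d["bgr"],cv2.COLOR_BGR2HSV))
        m=((S>95)&(V<140)&(V>25)&((H<12)|(H>170))).astype(np.uint8)*255; r=15
        sub=np.zeros_like(m); sub[v-r:v+r,u-r:u+r]=m[v-r:v+r,u-r:u+r]
        c=max(cv2.findContours(sub,cv2.RETR_EXTERNAL,cv2.CHAIN_APPROX_NONE)[0],key=cv2.contourArea)
        b=cv2.boundingRect(c); w=ray(d,c[:,0],zt); print(n,b,"circle",cv2.minEnclosingCircle(w.astype(np.float32)),"expect px",(u,v))
        if n=="scene": print("  end centre",ray(d,[b[0]+b[2]/2-.5,b[1]+(b[2]*.31)],zt))
E
python3 - <<'E'
from h import *
stampcentre((490,119),113)
d=cam("top"); H,S,V=cv2.split(cv2.cvtColor(d["bgr"],cv2.COLOR_BGR2HSV))
print("mount",blobs(((S<60)&(V>130)).astype(np.uint8)*255,d,(236,222,260,244),41,0,10))
p=ray(d,[[208+(x+.5)/5-.5,203+(y+.5)/5-.5] for x,y in((158,184),(231,196),(242,122))],41); print(p,(p[0]+p[2])/2)
rel([490,120,200],tilt(0,80))
E
```

```text
top (239, 225, 15, 14) circle ((492.7447204589844, 122.78787231445312), 19.352584838867188) expect px (np.int64(248), np.int64(233))
scene (284, 172, 18, 19) circle ((514.51025390625, 109.89640808105469), 52.003536224365234) expect px (np.int64(287), np.int64(176))
  end centre [[505.70061828 128.17525532]]
mount []
[[476.09651821 145.43373184]
 [470.52506263 105.72493715]
 [510.80954533 100.8595655 ]] [493.45303177 123.14664867]
shift [112.3  -2.5  88. ] turn [-1.100e-02 -1.089e+00 -1.000e-03]
```

```bash
python3 -m inch '[[[20,0,2,-0.001,-0.14,0,100],[40,0,5,-0.003,-0.28,0,100],[60,0,10,-0.004,-0.42,0,100],[75,0,20,-0.006,-0.56,0,100],[88,0,38,-0.007,-0.7,0,100],[98,0,58,-0.008,-0.83,0,100],[107,0,77,-0.01,-0.96,0,100],[113.7,-0.2,90.7,-0.011,-1.089,-0.001,100],[113.7,-0.2,90.7,-0.011,-1.089,-0.001,100],[113.7,-0.2,90.7,-0.011,-1.089,-0.001,100]]]'; python3 -c "
from h import *
o,R=pose(); print(R.round(3),o['qpos'].round(2)); rel([492.8,122.7,90],tilt(0,80))"
```

```text
t: 9.7
ee_pos: [492.2, 123.7, 199.4]
orientation: [-2.402, -2.025, 0.001]
ft_force: [0.0, -1.1, -0.5]
width: 87.8
grasp_force: 0.0
[[ 0.169  0.986 -0.   ]
 [ 0.986 -0.169 -0.   ]
 [-0.    -0.    -1.   ]] [ 0.22  0.31  1.92 -0.    0.91  0.39]
shift [ -0.8   0.8 109.4] turn [-0.     0.     0.005]
```

```bash
python3 -m inch '[[[-0.8,0.8,40,0,0,0,100],[-0.8,0.8,75,0,0,0,100],[-0.8,0.8,100,0,0,0,100],[-0.8,0.8,109,0,0,0,100],[-0.8,0.8,109.5,0,0,0,60],[-0.8,0.8,109.5,0,0,0,0],[-0.8,0.8,109.5,0,0,0,0],[-0.8,0.8,109.5,0,0,0,0],[-0.8,0.8,109.5,0,0,0,0],[-0.8,0.8,109.5,0,0,0,0],[-0.8,0.8,109.5,0,0,0,0],[-0.8,0.8,109.5,0,0,0,0],[-0.8,0.8,109.5,0,0,0,0]]]'
```

```text
t: 11.0
ee_pos: [494.2, 120.5, 90.9]
orientation: [2.406, 2.017, 0.001]
ft_force: [-0.7, 0.2, 1.1]
width: 37.9
grasp_force: 29.8
```

```bash
python3 -m inch '[[[0,0,0.7,0,0,0,0],[0,0,1.4,0,0,0,0],[0,0,2,0,0,0,0],[0,0,2,0,0,0,0],[0,0,2,0,0,0,0]]]'
```

```text
t: 11.5
ee_pos: [494.0, 120.5, 89.1]
orientation: [2.406, 2.017, 0.001]
ft_force: [-2.5, 0.5, 7.1]
width: 37.9
grasp_force: 29.9
```

```bash
python3 -m inch '[[[0,0,0.8,0,0,0,0],[0,0,1.5,0,0,0,0],[0,0,1.5,0,0,0,0],[0,0,1.5,0,0,0,0],[0,0,1.5,0,0,0,0],[0,0,1.5,0,0,0,0],[0,0,1.5,0,0,0,0],[0,0,1.5,0,0,0,0]]]'
```

```text
t: 12.3
ee_pos: [493.9, 120.5, 87.9]
orientation: [2.407, 2.017, 0.0]
ft_force: [-3.7, 1.0, 12.5]
width: 37.9
grasp_force: 30.0
```

```bash
python3 -m inch '[[[0,0,-1,0,0,0,0],[0,0,-4,0,0,0,0],[0,0,-15,0,0,0,0],[0,0,-40,0,0,0,0],[0,0,-70,0,0,0,0],[0,0,-70,0,0,0,0]]]'; python3 -c "
from h import *
rel([487.4,366.9,150],tilt(0,98.7))"
```

```text
t: 12.9
ee_pos: [496.4, 120.9, 160.7]
orientation: [2.404, 2.015, 0.01]
ft_force: [1.6, -0.3, -2.2]
width: 38.1
grasp_force: 29.9
shift [240.6 -52.   10.7] turn [ 0.008 -0.    -0.328]
```

```bash
python3 -m inch '[[[30,-6,1,0.001,0,-0.04,0],[60,-13,2,0.002,0,-0.08,0],[95,-20,3,0.003,0,-0.13,0],[130,-28,5,0.004,0,-0.18,0],[165,-36,7,0.005,0,-0.23,0],[195,-42,9,0.006,0,-0.27,0],[220,-47,10,0.007,0,-0.3,0],[235,-51,10.7,0.008,0,-0.32,0],[240.6,-52,10.7,0.008,0,-0.328,0],[240.6,-52,10.7,0.008,0,-0.328,0],[240.6,-52,10.7,0.008,0,-0.328,0],[240.6,-52,10.7,0.008,0,-0.328,0]]]'
python3 - <<'E'
from h import *
rel([487.4,366.9,120],tilt(0,98.7))
d=cam("scene"); H,S,V=cv2.split(cv2.cvtColor(d["bgr"],cv2.COLOR_BGR2HSV))
o,R=pose(); print(o["ee_pos"],proj(d,[[486.4,369,75],[486.4,369,12]]))
u,v=proj(d,[486,369,60])[0].astype(int); x0,y0=u-30,v-25; print(x0,y0)
cv2.imwrite("pics/hov.png",cv2.resize(d["bgr"][y0:y0+50,x0:x0+60],(720,600),interpolation=cv2.INTER_CUBIC))
E
```

```text
t: 14.1
ee_pos: [485.1, 365.3, 146.3]
orientation: [-2.045, -2.38, 0.008]
ft_force: [0.8, -0.5, -1.3]
width: 37.3
grasp_force: 30.0
shift [ 1.3  2.7 26.2] turn [-0.007  0.001 -0.001]
[485.11352515 365.4214877  146.35634941] [[342.69741805 161.5683513 ]
 [340.88223962 176.08341563]]
312 140
```

View pics/hov.png

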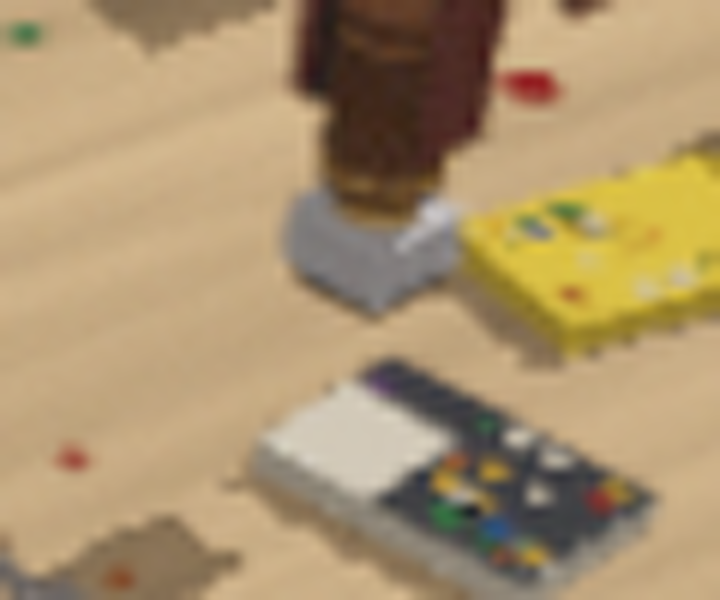

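Run:
```python
from h import *
d=cam("scene"); a=np.radians(8.7); bx=np.array([np.cos(a),np.sin(a)]); by=np.array([-np.sin(a),np.cos(a)])
def low(c,h,z):
    k=[proj(d,[*(np.array(c)+h*(i*bx+j*by)),z])[0] for i,j in((1,1),(1,-1),(-1,1),(-1,-1))]; k=np.array(k); return k[k[:,1].argmax()].round(2),k[:,0].min().round(2),k[:,0].max().round(2)
print("bare low corner pred",low((486.4,369),22,12),"meas",312+368.5/12-.5,140+498.5/12-.5)
for z in(77,79): print("mount low corner pred",low((484.1,367.5),19,z),"meas",312+375.5/12-.5,140+315.5/12-.5)
print(proj(d,[[484,367,80],[494,367,80],[484,377,80]]))
```

```text
bare low corner pred (array([341.73, 181.07]), np.float64(332.37), np.float64(349.39)) meas 342.2083333333333 181.04166666666666
mount low corner pred (array([342.77, 165.14]), np.float64(334.47), np.float64(349.54)) meas 342.7916666666667 165.79166666666666
mount low corner pred (array([342.83, 164.67]), np.float64(334.53), np.float64(349.61)) meas 342.7916666666667 165.79166666666666
[[341.97257596 160.25355378]
 [343.86746942 161.53574277]
 [344.06342583 159.38460803]]
```

```bash
python3 -m inch '[[[1,1.5,15,-0.007,0,0,0],[1.9,2.9,30,-0.007,0,0,0],[1.9,2.9,42,-0.007,0,0,0],[1.9,2.9,50,-0.007,0,0,0],[1.9,2.9,50,-0.007,0,0,0],[1.9,2.9,50,-0.007,0,0,0],[1.9,2.9,50,-0.007,0,0,0]]]';python3 -c "
from h import *
rel([487.7,367.7,87],tilt(0,98.7))"
```

```text
t: 14.9
ee_pos: [487.6, 369.0, 96.7]
orientation: [2.045, 2.383, 0.002]
ft_force: [-0.1, 0.4, -1.8]
width: 37.7
grasp_force: 30.0
shift [-1.3 -0.1  9.7] turn [ 0.002 -0.     0.001]
```

```bash
python3 -c "
from h import *
P=[]
for i in range(6): optics.get_image('top'); P.append(pose()[0]['ee_pos'])
print(np.round(P,1))"
```

```text
[[487.6 369.   96.8]
 [487.6 369.   96.8]
 [487.5 368.9  96.8]
 [487.5 368.9  96.8]
 [487.4 368.9  96.7]
 [487.3 368.8  96.6]]
```

```bash
python3 -m inch '[[[-0.6,0,3,0,0,0,0],[-0.6,0,6,0,0,0,0],[-0.6,0,7.5,0,0,0,0],[-0.6,0,7.5,0,0,0,0],[-0.6,0,7.5,0,0,0,0]]]'
```

```text
t: 15.7
ee_pos: [487.3, 368.1, 88.6]
orientation: [2.046, 2.383, 0.001]
ft_force: [-0.8, -0.5, -2.8]
width: 37.5
grasp_force: 30.0
```

```bash
python3 -m inch '[[[0,0,0.5,0,0,0,0],[0,0,1,0,0,0,0],[0,0,1.5,0,0,0,0],[0,0,2,0,0,0,0],[0,0,2,0,0,0,0]]]'
```

```text
t: 16.2
ee_pos: [487.4, 368.2, 87.1]
orientation: [2.045, 2.383, 0.001]
ft_force: [-1.2, -0.9, 3.0]
width: 37.8
grasp_force: 30.0
```

```bash
python3 -m inch '[[[0,0,0.5,0,0,0,0],[0,0,1,0,0,0,0],[0,0,1.5,0,0,0,0],[0,0,1.8,0,0,0,0],[0,0,1.8,0,0,0,0],[0,0,1.8,0,0,0,0],[0,0,1.8,0,0,0,0],[0,0,1.8,0,0,0,0]]]'; python3 -m inch '[[[0,0,0,0,0,0,0],[0,0,0,0,0,0,0],[0,0,0,0,0,0,0],[0,0,0,0,0,0,0]]]'
```

```text
t: 17.0
ee_pos: [487.4, 368.2, 85.7]
orientation: [2.045, 2.383, 0.001]
ft_force: [-2.8, -1.9, 9.3]
width: 37.6
grasp_force: 30.0
t: 17.4
ee_pos: [487.4, 368.2, 85.7]
orientation: [2.045, 2.383, 0.001]
ft_force: [-2.0, -2.7, 9.0]
width: 37.6
grasp_force: 30.0
```

```bash
python3 -m inch '[[[0,0,0,0,0,0,0],[0,0,0,0,0,0,0],[0,0,0,0,0,0,0],[0,0,-1,0,0,0,0],[0,0,-2,0,0,0,0],[0,0,-4,0,0,0,0],[0,0,-7,0,0,0,0],[0,0,-12,0,0,0,0],[0,0,-18,0,0,0,0],[0,0,-22,0,0,0,0],[0,0,-22,0,0,0,0]]]'; python3 -m inch '[[[0,0,-10,0,0,0,0],[0,0,-30,0,0,0,0],[0,0,-50,0,0,0,0],[0,0,-50,0,0,0,0]]]'
python3 - <<'E'
from h import *
rel([493,120,160],tilt(0,80))
d=cam("scene"); u,v=proj(d,[505,378,40])[0].astype(int); x0,y0=u-30,v-25
cv2.imwrite("pics/print.png",cv2.resize(d["bgr"][y0:y0+50,x0:x0+60],(720,600),interpolation=cv2.INTER_CUBIC))
E
```

```text
t: 18.5
ee_pos: [487.8, 368.4, 107.8]
orientation: [2.045, 2.383, 0.003]
ft_force: [0.8, 0.7, -0.9]
width: 37.6
grasp_force: 30.0
t: 18.9
ee_pos: [488.8, 369.2, 160.0]
orientation: [2.045, 2.383, 0.009]
ft_force: [0.1, 0.7, -1.6]
width: 37.6
grasp_force: 30.0
shift [-247.   -33.7   -0.8] turn [ 0.005 -0.003  0.327]
```

View pics/print.png

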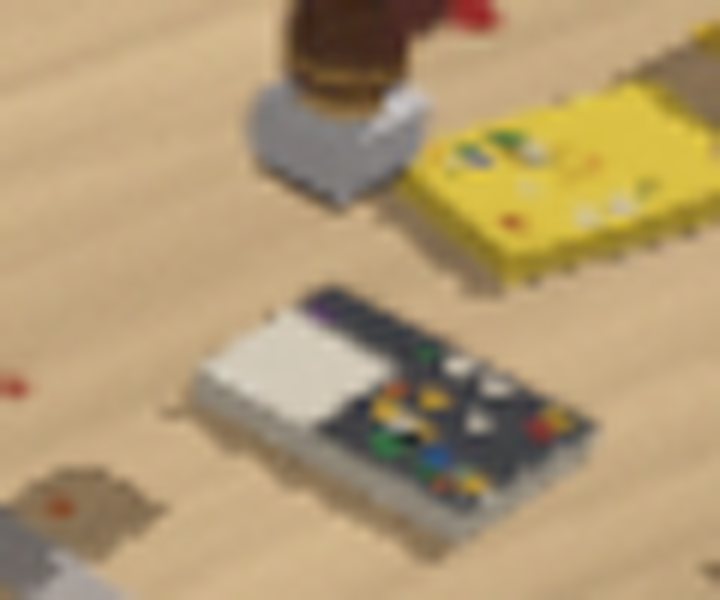

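The board hasn't moved. The print itself isn't drawn in the image, but the measured force was steady. Now I'll stand the stamp back on the pad.

```bash
python3 -m inch '[[[-30,-5,-1,0.001,0,0.04,0],[-65,-10,-1,0.001,0,0.09,0],[-100,-15,-1,0.002,0,0.14,0],[-140,-20,-1,0.003,-0.001,0.19,0],[-175,-25,-1,0.004,-0.002,0.24,0],[-210,-29,-1,0.004,-0.002,0.28,0],[-235,-32,-1,0.005,-0.003,0.31,0],[-247,-33.7,-1,0.005,-0.003,0.327,0],[-247,-33.7,20,0.005,-0.003,0.327,0],[-247,-33.7,40,0.005,-0.003,0.327,0],[-247,-33.7,55,0.005,-0.003,0.327,0],[-247,-33.7,65,0.005,-0.003,0.327,0],[-247,-33.7,65,0.005,-0.003,0.327,0],[-247,-33.7,65,0.005,-0.003,0.327,0]]]'
```

```text
t: 20.35
ee_pos: [491.5, 119.1, 92.0]
orientation: [-2.406, -2.019, 0.008]
ft_force: [0.0, 0.1, -2.0]
width: 37.6
grasp_force: 30.0
```

```bash
python3 -m inch '[[[0,0,0.5,0,0,0,0],[0,0,1,0,0,0,0],[0,0,1.5,0,0,0,0],[0,0,1.5,0,0,0,0],[0,0,1.5,0,0,0,0]]]'
```

```text
t: 20.85
ee_pos: [491.9, 118.9, 90.8]
orientation: [2.407, 2.019, -0.007]
ft_force: [0.4, 0.6, 1.1]
width: 37.8
grasp_force: 30.0
```

```bash
python3 -m inch '[[[0,0,0,0,0,0,60],[0,0,0,0,0,0,100],[0,0,0,0,0,0,100],[0,0,0,0,0,0,100],[0,0,0,0,0,0,100],[0,0,0,0,0,0,100],[0,0,0,0,0,0,100],[0,0,-20,0,0,0,100],[0,0,-60,0,0,0,100],[0,0,-105,0,0,0,100],[0,0,-125,0,0,0,100],[80,0,-125,0,0,0,100],[120,0,-125,0,0,0,100],[160,0,-125,0,0,0,100],[160,0,-125,0,0,0,100]]]'
python3 - <<'E'
from h import *
ims=[]
P=[[492,121,60],[494,-119,24]]
d=cam("top"); H,S,V=cv2.split(cv2.cvtColor(d["bgr"],cv2.COLOR_BGR2HSV)); white=((S<60)&(V>170)).astype(np.uint8)*255
print("pilewhite",blobs(white,d,(318,212,356,258),24,0))
print("bare",blobs(white,d,(138,200,174,248),12,0))
rel([514.4,384.4,100],tilt(0,188.7))
s=cam("scene")
for dd,c in((d,P[0]),(s,P[0]),(d,P[1]),(s,P[1])):
    u,v=proj(dd,c)[0].astype(int); x0,y0=u-40,v-30; print(x0,y0)
    ims.append(cv2.resize(dd["bgr"][y0:y0+60,x0:x0+80],(400,300),interpolation=cv2.INTER_CUBIC))
cv2.imwrite("pics/back.png",np.vstack([np.hstack(ims[:2]),np.hstack(ims[2:])]))
E
```

```text
t: 22.35
ee_pos: [520.6, 281.1, 215.2]
orientation: [-2.403, -2.022, 0.004]
ft_force: [0.2, -0.5, -0.0]
width: 87.5
grasp_force: 0.0
pilewhite [(array([ 465.7, -132.7]), array([42.7, 43.5]), 6.3, array([340.8, 245.8], dtype=float32))]
bare [(array([457.8, 356.4]), array([21.1, 69.6]), 28.2, array([163.1, 244.7], dtype=float32)), (array([560.3, 382.3]), array([41.8, 97.4]), 1.4, array([155.5, 207.5], dtype=float32))]
shift [101.9 -23.2 114.6] turn [-4.000e-03 -1.000e-03 -1.894e+00]
208 203
247 159
295 205
186 195
```

View pics/back.png

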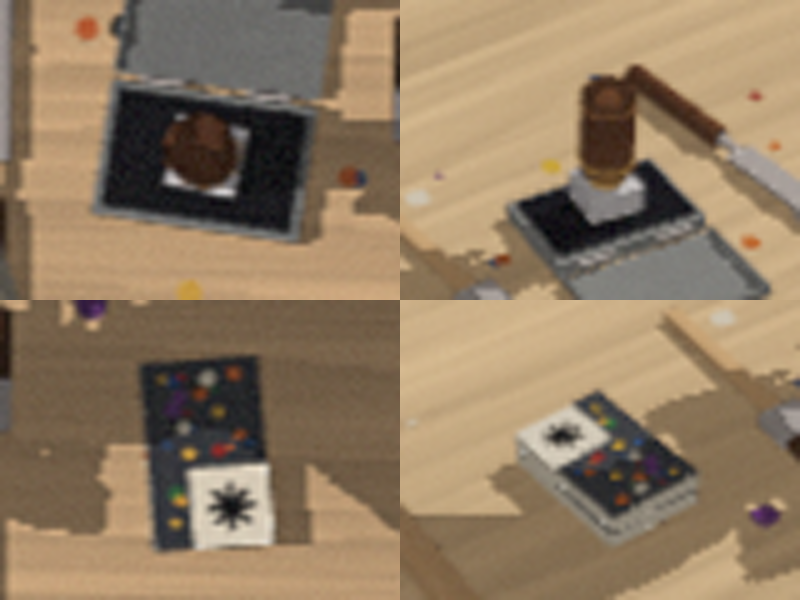

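The stamp stands on the felt, with its handle at crop (200,150) top and (607,130) scene. The pile is undisturbed, with its printed square at crop (231,506). Now the board.

```bash
python3 -m inch '[[[10,-2,8,0,0,-0.149,100],[20,-4,16,0,0,-0.298,100],[30,-7,25,0,0,-0.447,100],[40,-9,33,0,0,-0.596,100],[50,-11,41,0,0,-0.745,100],[60,-13,50,0,0,-0.894,100],[70,-16,60,-0.001,0,-1.043,100],[80,-18,70,-0.001,0,-1.19,100],[90,-20,80,-0.002,0,-1.34,100],[96,-22,90,-0.003,0,-1.49,100],[102,-23,100,-0.003,0,-1.64,100],[102,-23,110,-0.004,0,-1.78,100],[102,-23,114.6,-0.004,0,-1.894,100],[102,-23,114.6,-0.004,0,-1.894,100],[102,-23,114.6,-0.004,0,-1.894,100],[102,-23,114.6,-0.004,0,-1.894,100]]]';python3 -c "
from h import *
o,R=pose(); print(R.round(3)); rel([514.4,384.4,20.5],tilt(0,188.7))
d=cam('top'); print('pile',ray(d,[336.05,235.3],24))"
```

```text
t: 24.05
ee_pos: [514.8, 380.2, 100.5]
orientation: [0.228, -3.132, 0.001]
ft_force: [0.4, -0.2, -0.4]
width: 87.8
grasp_force: 0.0
[[-0.989 -0.145 -0.001]
 [-0.145  0.989 -0.   ]
 [ 0.001 -0.    -1.   ]]
shift [-0.4  4.2 80. ] turn [-0.    -0.001 -0.006]
pile [[ 494.25487877 -119.16826132]]
```

```bash
python3 -m inch '[[[0,4,25,0,0,-0.006,100],[0,4,50,0,0,-0.006,100],[0,4,68,0,0,-0.006,100],[0,4,76,0,0,-0.006,100],[0,4,78.5,0,0,-0.006,100],[0,4,78.5,0,0,-0.006,100],[0,4,78.5,0,0,-0.006,100]]]'
```

```text
t: 24.8
ee_pos: [514.3, 385.2, 22.4]
orientation: [0.242, -3.132, -0.0]
ft_force: [-0.1, -0.2, 0.1]
width: 88.0
grasp_force: 0.0
```

```bash
python3 -m inch '[[[0,0,0.5,0,0,0,50],[0,0,0.5,0,0,0,0],[0,0,0.5,0,0,0,0],[0,0,0.5,0,0,0,0],[0,0,0.5,0,0,0,0],[0,0,0.5,0,0,0,0],[0,0,0.5,0,0,0,0]]]'; python3 -c "
from h import *
rel([494.4,-119.1,150],tilt(0,185.3))"
```

```text
t: 25.5
ee_pos: [513.9, 384.9, 21.4]
orientation: [0.242, -3.131, 0.0]
ft_force: [-0.1, -1.0, 5.3]
width: 65.4
grasp_force: 30.0
shift [  97.  -495.1 -128.4] turn [-0.    -0.001  0.062]
```

```bash
python3 -m inch '[[[0,0,-10,0,0,0,0],[0,0,-35,0,0,0,0],[0,0,-70,0,0,0,0],[2,-10,-110,0,0,0,0],[8,-40,-140,0,0,0.005,0],[16,-80,-165,0,0,0.01,0],[24,-120,-168,0,0,0.015,0],[32,-162,-168,0,0,0.02,0],[40,-204,-168,0,0,0.025,0],[48,-246,-168,0,0,0.03,0],[57,-288,-168,0,0,0.035,0],[65,-330,-168,0,0,0.04,0],[73,-372,-168,0,0,0.045,0],[81,-412,-168,0,0,0.05,0],[88,-446,-165,0,0,0.055,0],[93,-472,-155,0,0,0.06,0],[96,-488,-140,0,0,0.062,0],[97.4,-494.5,-120,0,0,0.062,0],[97.4,-494.5,-100,0,0,0.062,0],[97.4,-494.5,-85,0,0,0.062,0]]]'; python3 -m inch '[[[0,0,0,0,0,0,0],[0,0,0,0,0,0,0],[0,0,0,0,0,0,0]]]'
python3 - <<'E'
from h import *
o,R=pose(); print(R.round(3)); rel([493.9,-118.6,50],tilt(0,185.3))
s=cam("scene"); u,v=proj(s,[494,-119,60])[0].astype(int); x0,y0=u-40,v-30
cv2.imwrite("pics/overpile.png",cv2.resize(s["bgr"][y0:y0+60,x0:x0+80],(800,600),interpolation=cv2.INTER_CUBIC))
E
```

```text
t: 27.5
ee_pos: [493.2, -119.1, 105.6]
orientation: [0.144, -3.136, 0.0]
ft_force: [0.3, 0.2, -0.2]
width: 65.5
grasp_force: 30.0
t: 27.8
ee_pos: [494.3, -118.8, 107.3]
orientation: [0.146, -3.138, 0.002]
ft_force: [0.3, 0.3, -0.5]
width: 65.7
grasp_force: 30.0
[[-0.996 -0.093 -0.   ]
 [-0.093  0.996 -0.001]
 [ 0.    -0.001 -1.   ]]
shift [ 0.4  0.3 57.3] turn [-0.001 -0.     0.   ]
```

```bash
python3 -m inch '[[[0.4,0.3,20,0,0,0,0],[0.4,0.3,38,0,0,0,0],[0.4,0.3,50,0,0,0,0],[0.4,0.3,57,0,0,0,0],[0.4,0.3,59,0,0,0,0],[0.4,0.3,59,0,0,0,0],[0.4,0.3,59,0,0,0,0],[0.4,0.3,59,0,0,0,0]]]'
```

```text
t: 28.65
ee_pos: [493.6, -118.6, 47.9]
orientation: [0.145, -3.137, 0.001]
ft_force: [-0.4, 0.9, 0.4]
width: 65.6
grasp_force: 30.0
```

```bash
python3 -m inch '[[[0,0,0.6,0,0,0,0],[0,0,1.2,0,0,0,0],[0,0,1.8,0,0,0,0],[0,0,2.2,0,0,0,0],[0,0,2.2,0,0,0,0]]]'
```

```text
t: 29.15
ee_pos: [493.2, -118.5, 45.3]
orientation: [0.145, -3.137, 0.001]
ft_force: [-0.8, -0.6, 4.5]
width: 65.7
grasp_force: 30.0
```

```bash
python3 -m inch '[[[0,0,0,0,0,0,90],[0,0,0,0,0,0,100],[0,0,0,0,0,0,100],[0,0,0,0,0,0,100],[0,0,-5,0,0,0,100],[0,0,-30,0,0,0,100],[0,0,-75,0,0,0,100],[0,0,-120,0,0,0,100],[0,-50,-140,0,0,0,100],[0,-100,-140,0,0,0,100],[0,-150,-140,0,0,0,100],[0,-200,-140,0,0,0,100],[0,-250,-140,0,0,0,100],[0,-250,-140,0,0,0,100],[0,-250,-140,0,0,0,100]]]'
python3 - <<'E'
from h import *
d=cam("top"); H,S,V=cv2.split(cv2.cvtColor(d["bgr"],cv2.COLOR_BGR2HSV))
nw=(~((H>8)&(H<22)&(S>60)&(S<150)&(V>80))).astype(np.uint8)*255
for t in(160,185): print("board bare",blobs(((S<60)&(V>t)).astype(np.uint8)*255,d,(318,208,358,262),36,0))
print(blobs(nw,d,(318,205,358,262),36,3))
print("old site",blobs(((S<60)&(V>170)).astype(np.uint8)*255,d,(138,200,174,248),12,0))
stampcentre((490,119),113)
for n,z,b in(("knife",5,(195,195,215,282)),("brush",5,(284,200,302,280))): print(n,blobs(nw,d,b,z))
s=cam("scene"); Hs,Ss,Vs=cv2.split(cv2.cvtColor(s["bgr"],cv2.COLOR_BGR2HSV))
print("scene bare",blobs(((Ss<45)&(Vs>170)).astype(np.uint8)*255,s,(190,195,255,250),36,0))
# expected bare position if aligned
a=np.radians(5.3);print("expect bare",np.array([494.4,-119.1])-30*np.array([np.cos(a),np.sin(a)])-11*np.array([-np.sin(a),np.cos(a)]))
E
```

```text
t: 30.65
ee_pos: [516.0, -368.3, 185.0]
orientation: [0.142, -3.136, 0.0]
ft_force: [-0.1, 0.3, -0.8]
width: 87.6
grasp_force: 0.0
board bare [(array([ 464.8, -132.6]), array([43. , 44.3]), 6.5, array([341.4, 246. ], dtype=float32))]
board bare [(array([ 464.6, -132.3]), array([42.3, 40. ]), 5.0, array([341.3, 246.1], dtype=float32))]
[(array([ 493.6, -118.2]), array([103.4,  68.5]), 5.2, array([336.2, 235.4], dtype=float32))]
old site []
top (240, 225, 15, 15) circle ((491.2919006347656, 120.72270202636719), 19.611955642700195) expect px (np.int64(248), np.int64(233))
scene (284, 183, 10, 8) circle ((538.9713745117188, 91.18984985351562), 22.00876235961914) expect px (np.int64(287), np.int64(176))
  end centre [[535.56956406  89.65587952]]
knife [(array([477.3, 239.9]), array([216.5,  22.3]), 2.1, array([206., 239.], dtype=float32))]
brush [(array([537.9,   3.6]), array([67.3, 30.7]), 1.1, array([291.5, 219. ], dtype=float32))]
scene bare [(array([ 465.8, -131.5]), array([37.9, 43.7]), 5.2, array([217.7, 218.9], dtype=float32))]
expect bare [ 465.54433552 -132.8240893 ]
```

The board lies within about 1.5 mm and 0.5° of the pile, and the stamp is standing at (491,121) on the pad. Handing in.

```bash
python3 -c "
from workcell import ctrl
print(ctrl.close_job())"
```

```text
the job is handed in; nothing more can be done
None
```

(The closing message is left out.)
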